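# Screen down, then hold a sill tile to the grinder fence

### The arm

A 6-joint arm with a two-finger parallel gripper is mounted at the origin on the work surface. World frame = base frame: x ahead of the robot, y to its left, z up, the work surface at z = 0. Lengths are in mm, angles in rad, forces in N, time in s.
With the tool pointing down it reaches from about 350 to 975 mm from the base axis. Payload 7.1 kg.
Tool frame: the origin (TCP) lies on the front face of the gripper's body, between the roots of the fingers; the fingertips stand 80 mm ahead of it and the grasp point (between the pads) lies 61 mm ahead of it (env.tips_ahead is the distance from the TCP to the fingertips, in mm); z points along the fingers, y is the line along which they close (so a half turn about z gives the same grasp; the last joint's range is limited). The gripper opens to 88 mm and grips with 3 to 60 N. Pads are 20 mm wide; open, the fingers measure 115 mm over their backs; the gripper's body (75 mm by 178 mm) begins 61 mm behind the grasp point.
Start: joints at [-0.019, 0.423, 1.63, -0, 1.089, -0.019], TCP at [624.984, 0.026, 302.675] pointing down, gripper open.
Joint ranges: [-3, 3], [-0.9, 2.11], [0.09, 2.58], [-1.31, 4.45], [0.11, 2.69], [-2.54, 2.54]. Speed limits (rad/s): [2.39, 2.39, 3.01, 3.14, 3.14, 3.14].

### API

Orientations are given as a unit quaternion [x, y, z, w].
In Python, from station import env gives the robot as it stands. Calls block until the motion is done:
- env.reach(position, orientation): joint-space move of the TCP to a pose.
- env.move_l(position, rot=None, rate=150, f_stop=None): straight line of the TCP; rot=None keeps the orientation; rate is the mean speed in mm/s. With f_stop (N) it stops when the force on the tool has changed by that much, and returns True; else False.
- env.move_joints(angles): joint-space move.
- env.set_gripper(opening): finger opening in mm; the grip force is fixed at half the most; returns when the fingers have stopped.
- env.hold(seconds).
- env.ik(position, orientation): joint angles nearest the present ones, or None.
- env.read_state(): the state.
- env.camera(name): name is "scene" or "side" or "wrist"; returns the picture (400x640x3 uint8, blue, green, red); there is no depth.
- env.camera_params(name): a dict with "fx", "fy", "cx", "cy" (pixels), "pose" (4x4, takes a point from camera to world coordinates); the wrist camera has in their place "tool_from_camera" (4x4, takes a point from camera to tool coordinates, whose origin is the TCP and whose axes are the flange's). Camera axes: x right, y up, looking along -z (the intrinsics and any distortion apply to the point x, -y, -z); pixel columns grow to the right and rows downward; lengths in mm; the calibration is good to about 2 mm. A picture is of the moment at which its call begins: read the wrist's pose just before it. camera_params takes no time and is no camera call.
A pose or a line that the arm cannot do raises env.IKError and nothing moves.
- env.sign_off(): hands the job in; it is judged then, once.
The state is a dict: "time_s": time; "qpos": joint angles; "dq": joint speeds; "tau": joint torques, N m; "tool_pos": TCP position; "orientation": TCP orientation; "force": force on the tool from outside, world axes, zero at the start; "wrist_torque": the same for the moment, N m; "width": finger opening in mm; "grip_force": force on a finger pad.
Only numpy, scipy, OpenCV 4.12 (cv2) and the standard library are available. Lean on these libraries where they do the work, as an engineer would, in place of code of your own. Each camera call takes 0.05 s, during which the arm holds its last target. There are 200 camera calls.

### The job

Get the stoneware tile ready for its straight edge to be ground: first pull the grinder's clear splash screen all the way down, and only then bring the tile up to the fence, straight edge flush against it and centred across the fence's opening. Finish while holding the tile there with one firm slanting push of the fingers (about 15 N) that presses it down onto the bed and against the fence at once; do not let go at the end, and leave the jar and the dish alone.

Things in the scene. Friction and masses are not known exactly. Their poses are not given: they have to be found in the camera images.
- tile: Loose beige stoneware sill tile, 62 mm (x) by 130 mm (y) by 32 mm high, 0.36 to 0.56 kg. Origin: centre of its underside, z up. Its +x side is the straight edge, upright, full height; its -x side is bevelled: upright for 16 mm, then sloping in at 45 degrees from x = -31 mm, 16 mm high, to x = -15 mm at the top. It starts flat on the bed, clear of the fence, straight edge roughly towards it.
- tile_edge (a point): Middle of the tile's straight edge, at its underside (tile x = +31 mm).
- fence: Fixed aluminium fence on the grinder's bed: two upright jaws, each 85 mm long, 42 mm high, 18 mm thick, 60 mm apart; in the opening behind them is a wheel at rest. Origin: on the bed's surface, in the plane of the working face, mid-opening. x points level into the fence, roughly away from the robot, y along it, z up. The working face is x = 0; the tile belongs at x below 0.
- bed: Fixed smooth steel bed of the grinder (friction with the tile about 0.3), its top 20 mm above the table; origin on its top and axes the same as the fence's. It reaches from x = -202 mm past the fence, y = +-150 mm. Two square posts, 14 mm wide and 180 mm above the bed, guide the screen at x = 9 mm, y = +-125 mm.
- screen (a joint): Height of the clear splash screen above its lowest position, m: 0 = all the way down, lower rail just above the fence; 0.10 = top. It slides straight up and down in the plane x = 9 mm of the fence frame; 232 mm wide, 85 mm high, aluminium frame. Friction holds it where it is left; about 3 to 5 N moves it down, 9 N up.
- screen_handle (a point): Centre of the screen's handle: a black round bar, 14 mm thick and 120 mm long, parallel to the fence, 34 mm above the screen's top rail, carried by two thin stalks 50 mm either side of its centre. It can be pinched from above. It is 163 mm above the bed when the screen is down.
- jar: Closed white jar, 64 mm across, 85 mm high, standing on the table beside the grinder (its y = + side); origin at the centre of its underside. Leave alone.
- dish: Shallow white dish, 120 mm across, 28 mm high, on the table beside the grinder (its y = - side); origin at the centre of its underside. Leave alone.

How it is judged:
By the outcome, as a careful person would: the job done as asked, in the order asked, and still so for the second after the job is handed in, while the arm keeps its last pose, push and grip.
It also fails if it takes over 64 s, if anything falls off the work surface, if the arm or the gripper's body presses on something with over 40 N, if the wrist force passes 120 N, or if a joint passes its speed limit or range.

## Working session

There is one attempt and no reset: what is moved stays moved. The work goes in short steps, each a Python script; the robot and the scene stay as the last script left them, time stands still between calls to the robot, and variables do not carry over. Pictures are saved under pics/ and viewed, at most 10 in all, crops included, and the job is handed in when it is done.

```bash
ls; mkdir -p pics
python3 - <<'E'
from station import env
import cv2,numpy as np
np.set_printoptions(precision=3,suppress=True)
for n in("scene","side","wrist"):
    cv2.imwrite(f"pics/{n}0.png",env.camera(n)); print(n,env.camera_params(n))
a=[cv2.imread(f"pics/{n}0.png") for n in("scene","side")]
print(env.read_state()["time_s"],env.read_state()["orientation"])
E
```

```text
pics
station.py
scene {'fx': 380.2994488888513, 'fy': 380.2994488888513, 'cx': 322.0281274870678, 'cy': 195.99192148876162, 'pose': array([[ -0.841,  -0.433,   0.326, 895.875],
       [  0.541,  -0.687,   0.485, 512.09 ],
       [  0.014,   0.584,   0.811, 887.574],
       [  0.   ,   0.   ,   0.   ,   1.   ]])}
side {'fx': 520.1466399674506, 'fy': 520.1466399674506, 'cx': 322.9864701801433, 'cy': 194.03262037649114, 'pose': array([[   0.945,    0.22 ,   -0.242,  295.056],
       [  -0.327,    0.592,   -0.736, -838.433],
       [  -0.019,    0.775,    0.632,  899.021],
       [   0.   ,    0.   ,    0.   ,    1.   ]])}
wrist {'fx': 329.53154571078034, 'fy': 329.53154571078034, 'cx': 322.68175906939695, 'cy': 197.72784119027168, 'tool_from_camera': array([[ -0.   ,   0.962,   0.273,  73.726],
       [  1.   ,  -0.   ,   0.001,  -0.727],
       [  0.001,   0.273,  -0.962, -83.473],
       [  0.   ,   0.   ,   0.   ,   1.   ]])}
0.15 [ 0.707  0.707 -0.    -0.   ]
```

View pics/scene0.png

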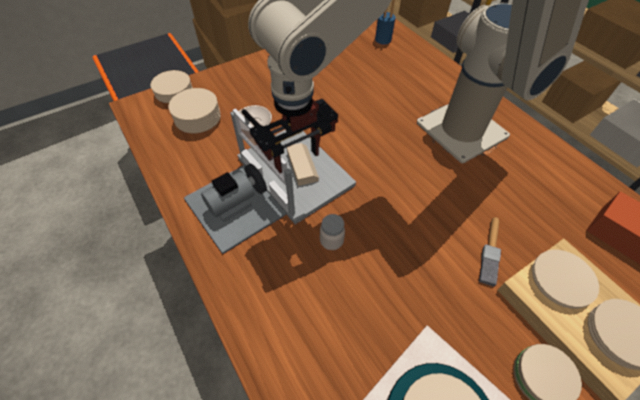

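View pics/side0.png

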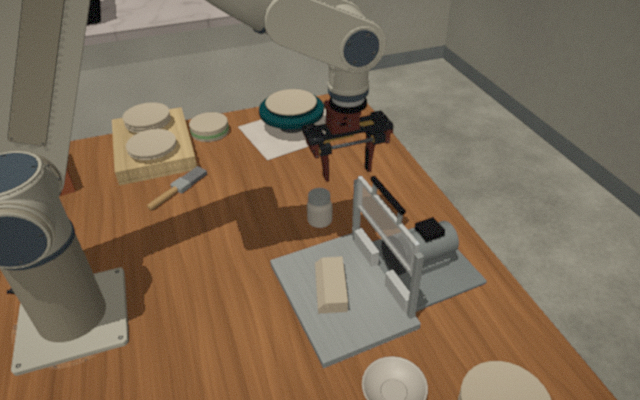

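View pics/wrist0.png

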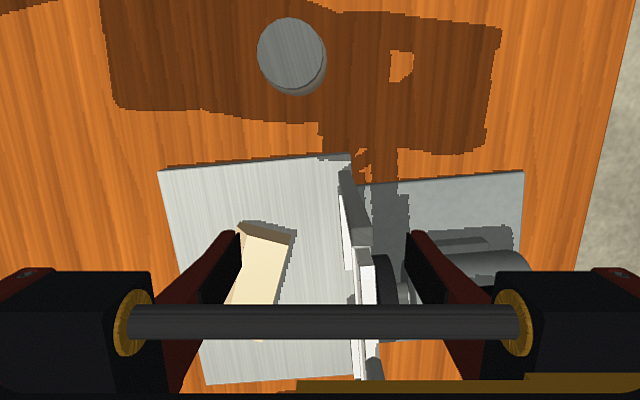

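The scene view shows the grinder at (270,180), with the gripper above it hiding the screen. In the side view the tile is at (332,284), the fence jaws at (367,247) and (400,290), the posts at x≈357 and 416, the black handle from (372,180) to (405,215), the jar at (320,208) and the dish at (394,388). In the wrist view the tile is at (265,265), the fence at x≈355 and the jar at (292,55). I'll back the wrist off to get clearer views.

```bash
cat > h.py <<'E'
from station import env
import cv2,numpy as np
from scipy.spatial.transform import Rotation as R
np.set_printoptions(precision=2,suppress=True)
def cam(name,st=None):
    p=env.camera_params(name)
    if "pose" in p: T=p["pose"]
    else:
        T=np.eye(4);T[:3,:3]=R.from_quat(st["orientation"]).as_matrix();T[:3,3]=st["tool_pos"]
        T=T@p["tool_from_camera"]
    return p,np.array(T)
def ray(c,uv):
    p,T=c; d=T[:3,:3]@np.array([(uv[0]-p["cx"])/p["fx"],-(uv[1]-p["cy"])/p["fy"],-1.])
    return T[:3,3],d/np.linalg.norm(d)
def onz(c,uv,z):
    o,d=ray(c,uv); return o+d*(z-o[2])/d[2]
def tri(*cu):
    A=0;b=0
    for c,uv in cu:
        o,d=ray(c,uv);P=np.eye(3)-np.outer(d,d);A=A+P;b=b+P@o
    x=np.linalg.solve(A,b); return x,[float(np.linalg.norm(np.cross(x-ray(c,u)[0],ray(c,u)[1]))) for c,u in cu]
def proj(c,X):
    p,T=c;q=T[:3,:3].T@(np.array(X)-T[:3,3]);return np.array([p["cx"]-p["fx"]*q[0]/q[2],p["cy"]+p["fy"]*q[1]/q[2]])
def snap(name,f):
    st=env.read_state();im=env.camera(name);cv2.imwrite(f"pics/{f}.png",im);return im,cam(name,st)
E
python3 - <<'E'
from h import *
import pickle
c=cam("side")
for uv in[(272,265),(325,355),(483,278),(352,235)]:print("bed",onz(c,uv,20))
for uv in[(319,258),(342,258),(347,303)]:print("tile",onz(c,uv,52))
s={}
for k,(p,) in {"a":((430,60,400),),"b":((430,-60,400),)}.items():
    env.reach(p,[0,1,0,0]); im,cc=snap("wrist","w"+k); s[k]=cc
snap("side","side1");snap("scene","scene1")
pickle.dump(s,open("s.pkl","wb"))
a=cv2.imread("pics/scene1.png")[60:260,160:400];b=cv2.imread("pics/side1.png")[160:400,250:500]
cv2.imwrite("pics/crops.png",np.hstack([cv2.resize(a,(400,333)),cv2.resize(b,(347,333))]))
cv2.imwrite("pics/wab.png",cv2.resize(np.vstack([cv2.imread("pics/wa.png")[:300],cv2.imread("pics/wb.png")[:300]]),(640,600)))
print(env.read_state()["time_s"])
E
```

```text
bed [437.83 -16.65  20.  ]
bed [ 474.2  -281.84   20.  ]
bed [ 868.26 -215.65   20.  ]
bed [646.66  12.46  20.  ]
tile [537.23 -62.19  52.  ]
tile [585.59 -79.9   52.  ]
tile [ 550.39 -202.     52.  ]
2.2
```

View pics/wab.png

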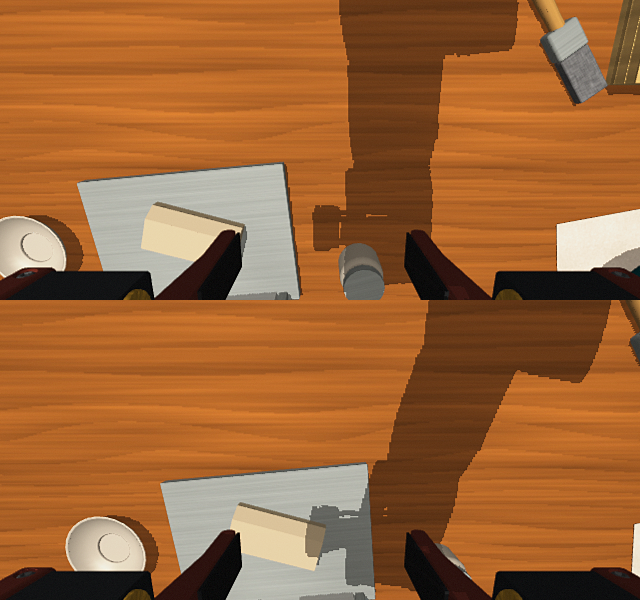

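View pics/crops.png

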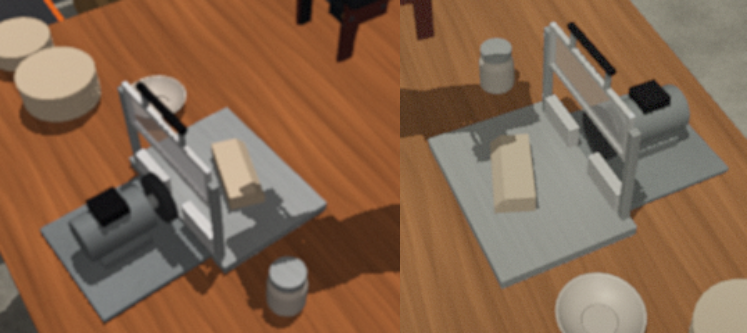

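The wrist views show the bed's front corners at (78,183) and (284,164) in view a, and at (161,183) and (367,164) in view b. The tile lies inside, with its bevel towards the robot. The crops show the raised screen and the black handle, at about (243,111)–(271,139) in scene and (372,178)–(404,212) in side. Next I'll triangulate these and take closer wrist pictures.

```bash
cat >> h.py <<'E'
def handle(im,box,thr=45):
    x0,y0,x1,y1=box; m=(im[y0:y1,x0:x1].max(2)<thr).astype(np.uint8)
    n,l,s,_=cv2.connectedComponentsWithStats(m);k=1+np.argmax(s[1:,4])
    ys,xs=np.where(l==k);P=np.c_[xs+x0,ys+y0].astype(float);c=P.mean(0);d=np.linalg.svd(P-c,full_matrices=False)[2][0]
    t=(P-c)@d; return c,c+d*t.min(),c+d*t.max(),s[k,4]
E
python3 - <<'E'
from h import *
import pickle
s=pickle.load(open("s.pkl","rb"))
for k,u in(("a",[(78,183),(284,164)]),("b",[(161,183),(367,164)])):
    print("bed front",[onz(s[k],x,20) for x in u])
S=cam("side");C=cam("scene")
a=handle(cv2.imread("pics/side1.png"),(366,172,410,218));b=handle(cv2.imread("pics/scene1.png"),(236,104,280,146))
print(a,b);print("handle",tri((S,a[0]),(C,b[0])))
for y,n in((-20,"wc"),(-190,"wd")):
    env.reach((650,y,470),[0,1,0,0]); s[n]=snap("wrist",n)[1]
pickle.dump(s,open("s.pkl","wb"))
cv2.imwrite("pics/wcd.png",np.vstack([cv2.imread("pics/wc.png")[:290],cv2.imread("pics/wd.png")[:290]]))
print(env.read_state()["time_s"])
E
```

```text
bed front [array([ 463.2 , -294.55,   20.  ]), array([435.91,   3.84,  20.  ])]
bed front [array([ 462.41, -294.86,   20.  ]), array([435.61,   1.3 ,  20.  ])]
(array([387.78, 195.25]), array([371.81, 177.17]), array([403.21, 212.7 ]), np.int32(234)) (array([257.07, 125.55]), array([242.39, 110.59]), array([270.63, 139.38]), np.int32(175))
handle (array([ 660.4 , -127.52,  248.72]), [2.2930740011167345, 2.293074001116811])
3.95
```

View pics/wcd.png

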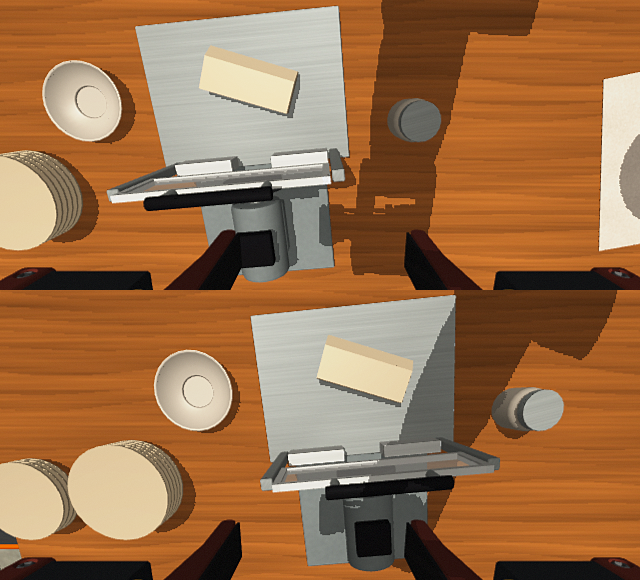

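The closer views show the handle at (145–272, 187–210) in c and (327–454, 186–209) in d, the tile's top with bevel at (249,80) in c and (365,80) in d, and both jaws at row ≈160. I'll take accurate numbers by masks.

Run:
```python
from h import *
import pickle
s=pickle.load(open("s.pkl","rb"))
C,D=s["wc"],s["wd"];c=cv2.imread("pics/wc.png");d=cv2.imread("pics/wd.png")
h1=handle(c,(135,180,285,215),40);h2=handle(d,(318,182,462,213),40);print(h1,h2)
m=lambda h:(h[1]+h[2])/2
print("handle",tri((C,m(h1)),(D,m(h2))))
f=lambda h:sorted([h[1],h[2]],key=lambda p:p[0])
print("ends",[tri((C,p),(D,q)) for p,q in zip(f(h1),f(h2))])
print("bed tri",[tri((C,p),(D,q)) for p,q in(((136,27),(251,26)),((338,6),(455,5)))])
print("tile px",c[85,240],c[60,245],d[85,360],d[60,365],"jaw",c[165,205],c[158,300],d[167,315])
res=[]
for im,K,b in((c,C,(190,35,310,125)),(d,D,(310,40,425,120))):
    x0,y0,x1,y1=b;r=im[y0:y1,x0:x1].astype(int)
    k=((r[...,2]-r[...,0])>20)&(r[...,2]<r[...,1]*1.4)&(r[...,2]>80)      # beige
    top=k&(r.max(2)>205)
    for nm,q in(("all",k),("top",top)):
        q=cv2.morphologyEx(q.astype(np.uint8),cv2.MORPH_OPEN,np.ones((3,3)))
        ct=max(cv2.findContours(q,0,2)[0],key=cv2.contourArea)[:,0]+[x0,y0]
        if nm=="top":
            w=np.array([onz(K,p,52)[:2] for p in ct],np.float32);R0=cv2.minAreaRect(w);print(nm,cv2.contourArea(ct.astype(np.int32)),R0)
            print(cv2.boxPoints(cv2.minAreaRect(ct.astype(np.float32))).round(1).tolist())
cv2.imwrite("pics/z.png",np.hstack([cv2.resize(c[140:220,150:350],(800,320),interpolation=0)]))
cv2.imwrite("pics/zz.png",np.vstack([cv2.resize(c[140:215,140:350],(800,286),interpolation=0),cv2.resize(d[145:220,255:465],(800,286),interpolation=0)]))
```

```text
(array([209.28, 198.37]), array([280.28, 192.16]), array([143.83, 204.1 ]), np.int32(1745)) (array([389.27, 197.32]), array([453.14, 191.54]), array([325.56, 203.09]), np.int32(1779))
handle (array([ 659.59, -126.47,  249.51]), [0.10078423161482704, 0.10078423161492144])
ends [(array([ 662.83, -187.67,  258.23]), [0.03614919230642812, 0.036149192306721756]), (array([656.18, -62.21, 240.35]), [0.2444759114694925, 0.24447591146972908])]
bed tri [(array([ 462.81, -295.58,   18.57]), [0.20758939271524002, 0.20758939271513202]), (array([435.51,   1.24,  19.29]), [0.0029126870701825726, 0.0029126870702954385])]
tile px [191 228 241] [155 195 219] [178 219 235] [148 187 209] jaw [228 233 235] [228 234 235] [218 228 229]
top 3962.0 ((538.1259765625, -129.24114990234375), (131.2904510498047, 61.42833709716797), 74.23371124267578)
[[194.89999389648438, 87.0999984741211], [207.10000610351562, 44.0], [298.0, 69.80000305175781], [285.70001220703125, 112.9000015258789]]
top 3815.5 ((538.8219604492188, -129.27236938476562), (130.4307403564453, 59.04935073852539), 74.25685119628906)
[[314.70001220703125, 86.5], [327.6000061035156, 44.29999923706055], [414.70001220703125, 71.0], [401.79998779296875, 113.19999694824219]]
```

View pics/zz.png

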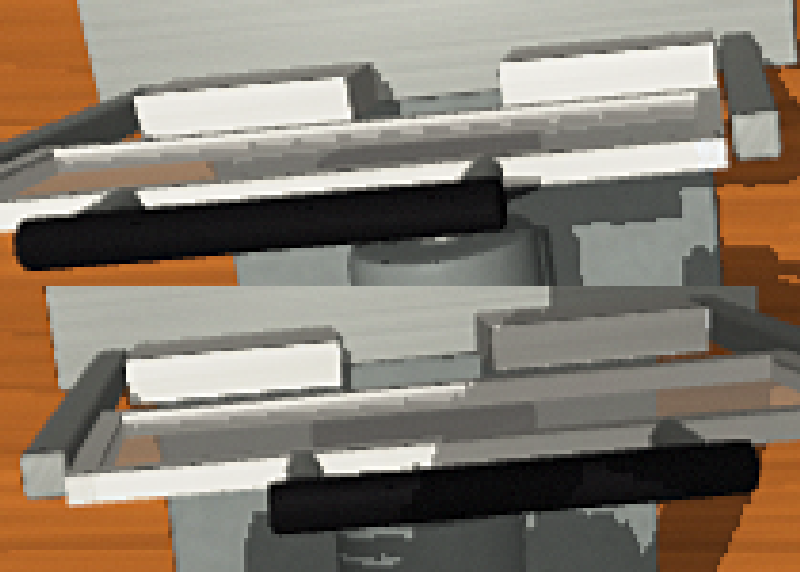

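The zoom shows the jaw top faces' front corners: in c (175.4,165.5), (231.9,160.5), (271.2,156.5) and (327.1,151). In d they are (288.3,164.4), (344.2,159.7), (383.6,155.2) and (441.4,150.5). The handle ends are at (144.7,203.5)/(272.6,193.3) in c and (326.4,202.5)/(454,192.2) in d.

Run:
```python
from h import *
import pickle
s=pickle.load(open("s.pkl","rb"))
C,D=s["wc"],s["wd"];c=cv2.imread("pics/wc.png");d=cv2.imread("pics/wd.png")
H=[tri((C,p),(D,q))[0] for p,q in(((144.7,203.5),(326.4,202.5)),((272.6,193.3),(454,192.2)))];print("handle",H,np.mean(H,0),np.linalg.norm(H[1]-H[0]))
J=[tri((C,p),(D,q))[0] for p,q in(((175.4,165.5),(288.3,164.4)),((231.9,160.5),(344.2,159.7)),((271.2,156.5),(383.6,155.2)),((327.1,151),(441.4,150.5)))]
print("jaw",np.array(J),"mean",np.mean(J,0),"gap mid",(J[1]+J[2])/2)
v=J[3]-J[0];print("yaw",np.arctan2(-v[0],v[1]))
for im,K,b,t in((c,C,(190,35,310,125),229),(d,D,(310,40,425,120),222)):
    x0,y0,x1,y1=b;r=im[y0:y1,x0:x1].astype(int)
    q=((r[...,2]-r[...,0])>20)&(r[...,2]<r[...,1]*1.4)&(r[...,2]>t)
    q=cv2.morphologyEx(q.astype(np.uint8),cv2.MORPH_OPEN,np.ones((3,3)))
    ct=max(cv2.findContours(q,0,2)[0],key=cv2.contourArea)[:,0]+[x0,y0]
    w=np.array([onz(K,p,52)[:2] for p in ct],np.float32);print("top",cv2.minAreaRect(w))
    P=cv2.boxPoints(cv2.minAreaRect(ct.astype(np.float32)));P=P[np.argsort(P[:,0])]
    print(P.tolist()); s.setdefault("tp",[]).append(P)
for p,q in zip(*s["tp"]):print("tile top",tri((C,p),(D,q)))
```

```text
handle [array([ 662.31, -186.88,  258.05]), array([653.14, -67.42, 255.28])] [ 657.72 -127.15  256.67] 119.84847370743225
jaw [[ 660.73 -242.04   63.25]
 [ 654.13 -157.83   58.77]
 [ 647.87  -98.41   57.63]
 [ 639.34  -14.22   64.07]] mean [ 650.52 -128.12   60.93] gap mid [ 651.   -128.12   58.2 ]
yaw 0.09360533036999018
top ((544.9466552734375, -131.4969940185547), (130.1825408935547, 46.057735443115234), 74.23917388916016)
[[195.0511932373047, 86.68158721923828], [204.3695831298828, 54.7327995300293], [285.6751708984375, 113.11358642578125], [294.99359130859375, 81.16480255126953]]
top ((545.0178833007812, -131.21902465820312), (129.93846130371094, 46.075252532958984), 74.22673034667969)
[[314.8979187011719, 86.62110137939453], [324.8529357910156, 53.91176223754883], [401.4861755371094, 112.97404479980469], [411.4411926269531, 80.26470184326172]]
tile top (array([ 549.02, -201.26,   62.12]), [0.46104981782434934, 0.4610498178245493])
tile top (array([ 505.43, -187.15,   52.86]), [0.02904617173529402, 0.029046171735263113])
tile top (array([585.36, -74.92,  55.65]), [0.5251111549431883, 0.5251111549432405])
tile top (array([540.03, -61.1 ,  45.82]), [0.0019310467405222618, 0.0019310467404173408])
```

Estimates: fence at (650.5,-128.1), yaw 0.092; tile at (537.3,-129.2), yaw -0.275, top at z≈54; handle at about (659,-127,253). Next, pinch the handle and pull the screen down.

```bash
cat >> h.py <<'E'
YAW=.092;F=np.array([650.5,-128.1,20.]);RF=R.from_euler("z",YAW)
W=lambda x,y,z:F+RF.apply([x,y,z])          # fence -> world
FR=lambda p:RF.inv().apply(np.array(p)-F)
Q0=R.from_quat([2**-.5,2**-.5,0,0])
down=lambda yaw:(R.from_euler("z",yaw)*Q0).as_quat()
def rep(t):
    s=env.read_state();print(t,round(s["time_s"],2),"tcpF",FR(s["tool_pos"]),"fF",RF.inv().apply(s["force"]),"w",round(s["width"],1),"g",round(s["grip_force"],1));return s
E
python3 - <<'E'
from h import *
q=down(YAW); p=lambda z:W(9,0,z)
env.reach(p(380),q)
print(env.move_l(p(233+61),rate=120,f_stop=8));rep("at")
env.set_gripper(5);rep("grip")
print(env.move_l(p(150+61),rate=35,f_stop=18));rep("down")
print(env.ik(W(-120,0,90),(RF*R.from_matrix(np.c_[[.5**.5,0,.5**.5],[0,-1,0],[.5**.5,0,-.5**.5]])).as_quat()))
E
```

```text
False
at 6.22 tcpF [  9.45  -0.19 294.78] fF [ 0.43 -0.89  0.46] w 87.9 g 0.0
grip 7.36 tcpF [  9.22   0.   293.97] fF [ 1.55  0.23 -1.91] w 13.2 g 30.0
True
down 9.12 tcpF [  9.23  -0.05 224.73] fF [-0.27  0.36  3.76] w 13.4 g 30.0
[-0.42  0.65  2.21  2.42  0.56 -1.31]
```

Run:
```python
from h import *
s=env.read_state();z=FR(s["tool_pos"])[2]
print(env.move_l(W(9.2,0,z-6),rate=20,f_stop=22));rep("press")
env.set_gripper(60);rep("open")
s=env.read_state();p=FR(s["tool_pos"]);env.move_l(W(p[0],p[1],330),rate=200)
env.reach(W(-115,0,330),down(YAW))
im,K=snap("side","side2");S=K
a=handle(im,(366,185,415,255));print(a)
print("exp px",proj(S,W(9,0,163)),proj(S,W(9,60,163)),proj(S,W(9,-60,163)))
cv2.imwrite("pics/side2c.png",cv2.resize(im[150:330,260:500],(800,600)))
rep("end")
```

```text
True
press 9.35 tcpF [  9.23  -0.01 224.74] fF [-1.61 -0.05  4.21] w 13.2 g 30.0
open 10.22 tcpF [ 10.23   0.04 225.15] fF [ 0.95 -0.32  0.11] w 60.0 g 0.0
(array([386.44, 222.54]), array([370.98, 203.02]), array([400.16, 239.88]), np.int32(239))
exp px [384.26 220.14] [370.27 203.07] [399.41 238.63]
end 11.51 tcpF [-114.51   -0.11  329.39] fF [ 0.19  0.25 -0.04] w 59.7 g 0.0
```

View pics/side2c.png

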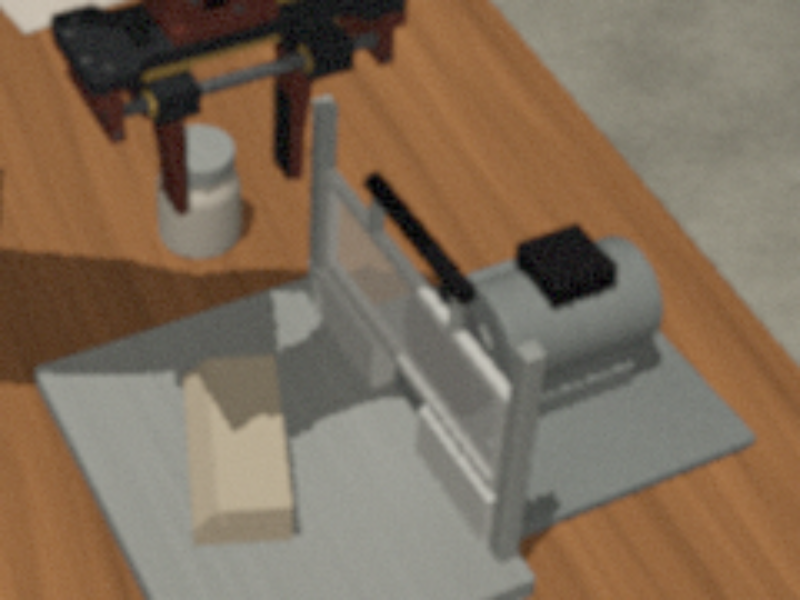

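The picture shows the screen fully down, with its lower rail just above the jaws and the handle at (386,222), close to the predicted (384,220). The tile hasn't moved. Now grasp it across its width and straighten it.

Run:
```python
from h import *
T=np.array([537.3,-129.2]);print("tile F",FR([*T,20]))
q=down(-.275)
env.set_gripper(88)
env.reach([*T,230],q)
print(env.move_l([*T,105],rate=100,f_stop=8));rep("low")
env.set_gripper(50);s=rep("grip")
p=np.array(s["tool_pos"]);env.move_l([p[0],p[1],p[2]+2],rate=30)
print(env.move_l(W(-115,0,FR(p)[2]+2),rot=down(YAW),rate=30));rep("turned")
env.move_l(W(-115,0,FR(p)[2]+.3),rate=20);rep("low")
env.set_gripper(86);env.move_l(W(-115,0,230),rate=150);rep("up")
```

```text
tile F [-112.82    9.3     0.  ]
False
low 14.08 tcpF [-112.46    9.16   85.58] fF [ 0.54 -0.1  -0.15] w 87.8 g 0.0
grip 14.61 tcpF [-112.59    9.23   85.26] fF [-0.06  0.65  2.84] w 62.1 g 30.0
False
turned 15.38 tcpF [-115.21    0.07   87.02] fF [-0.12 -0.04 -4.56] w 62.0 g 30.0
low 15.62 tcpF [-115.07    0.16   85.39] fF [-0.53 -0.09 -4.43] w 61.9 g 30.0
up 17.32 tcpF [-115.53    0.18  229.21] fF [-0.5  -0.09 -0.29] w 86.1 g 0.0
```

```bash
cat >> h.py <<'E'
def tiletop(im,K,t=215):
    u,v=proj(K,W(-95,0,32)).astype(int);x0,y0=max(u-80,0),max(v-55,0);r=im[y0:v+55,x0:u+80].astype(int)
    q=((r[...,2]-r[...,0])>20)&(r[...,2]<r[...,1]*1.4)&(r[...,2]>t)
    q=cv2.morphologyEx(q.astype(np.uint8),cv2.MORPH_OPEN,np.ones((3,3)))
    ct=max(cv2.findContours(q,0,2)[0],key=cv2.contourArea)[:,0]+[x0,y0]
    return cv2.minAreaRect(np.array([FR(onz(K,p,52))[:2] for p in ct],np.float32))
E
python3 - <<'E'
from h import *
env.reach((650,-130,470),[0,1,0,0]);env.hold(.1)
im,K=snap("wrist","we")
for t in(200,222,229):print(tiletop(im,K,t))
rep("")
b=[proj(K,W(*x)).round(1) for x in((0,-115,42),(0,-30,42),(0,30,42),(0,115,42))];print(b)
cv2.imwrite("pics/we2.png",cv2.resize(im[10:240,160:460],(780,598),interpolation=0))
E
```

```text
((-115.63687133789062, 0.9163665771484375), (131.2093963623047, 59.957332611083984), 89.87285614013672)
((-109.30071258544922, 0.9296951293945312), (130.20777893066406, 46.341644287109375), 89.95978546142578)
((-109.08543395996094, 0.97332763671875), (129.97706604003906, 45.957000732421875), 89.99295043945312)
 18.76 tcpF [ -1.01  -1.86 448.86] fF [ 0.31  0.4  -0.8 ] w 86.1 g 0.0
[array([248.5, 165.5]), array([304.7, 160.3]), array([344.6, 156.6]), array([401.7, 151.3])]
```

View pics/we2.png

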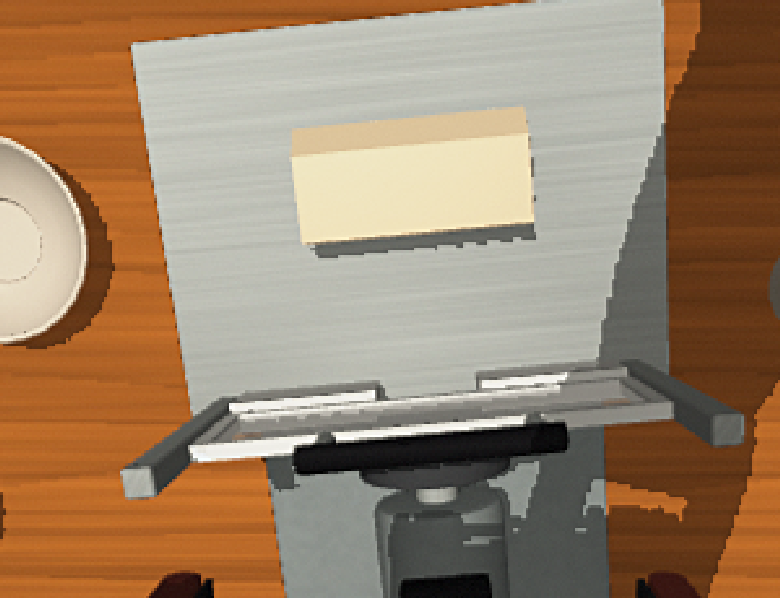

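The tile is square to the fence (0.1°), at y≈+0.9 mm and 86 mm short of the face. The jaw opening, at pixels 306–343.5, agrees with my fence frame. Next, check reach for the slanted push.

```bash
cat >> h.py <<'E'
a=.5**.5
QP={1:(RF*R.from_matrix(np.c_[[a,0,a],[0,-1,0],[a,0,-a]])).as_quat(),-1:(RF*R.from_matrix(np.c_[[-a,0,-a],[0,1,0],[a,0,-a]])).as_quat()}
L=env.tips_ahead
P=lambda x,y,z:W(x-L*a,y,z+L*a)   # TCP for tip point
E
python3 - <<'E'
from h import *
print(L,env.read_state()["qpos"])
for k in QP:
    for x,z in((-200,250),(-170,54),(-140,24),(-54,24)):
        q=env.ik(P(x,0,z),QP[k]);print(k,x,z,q)
E
```

```text
80.0 [-0.22  0.35  1.36  0.    1.44 -1.79]
1 -200 250 [-0.66 -0.03  2.35  1.24  0.54 -0.2 ]
1 -170 54 [-0.6   0.58  2.4   2.33  0.67 -1.4 ]
1 -140 24 [-0.54  0.67  2.34  2.42  0.69 -1.45]
1 -54 24 [-0.41  0.68  2.19  2.44  0.56 -1.32]
-1 -200 250 None
-1 -170 54 [-0.6   0.58  2.4   2.33  0.67  1.74]
-1 -140 24 [-0.54  0.67  2.34  2.42  0.69  1.69]
-1 -54 24 [-0.41  0.68  2.19  2.44  0.56  1.82]
```

Run:
```python
from h import *
env.set_gripper(60)
env.reach(P(-200,.9,250),QP[1]);rep("hi")
env.move_l(P(-162,.9,46),rate=100);s=rep("pre")
print(env.move_l(P(-136,.9,20),rate=30,f_stop=3));s=rep("contact")
t=FR(s["tool_pos"])+[L*a,0,-L*a];print("tip",t)
print(env.move_l(P(-62,0,t[2]),rate=30,f_stop=12));s=rep("pushed");print("tip",FR(s["tool_pos"])+[L*a,0,-L*a])
snap("side","side3")
```

```text
hi 20.78 tcpF [-255.66    0.35  307.39] fF [ 0.38 -0.31 -0.23] w 60.3 g 0.0
pre 23.01 tcpF [-218.51    0.81  102.93] fF [-0.02 -0.12 -0.01] w 59.9 g 0.0
True
contact 23.99 tcpF [-195.48    0.93   79.56] fF [-0.71 -0.6   0.38] w 60.1 g 0.0
tip [-138.91    0.93   22.99]
False
pushed 26.73 tcpF [-118.58   -0.02   79.59] fF [-1.91  0.17  1.47] w 60.0 g 0.9
tip [-62.01  -0.02  23.02]
```

Run:
```python
from h import *
print(env.move_l(P(-46,0,23),rate=12,f_stop=7));s=rep("touch")
u=np.array([a,0,-a])
t=FR(s["tool_pos"])+[L*a,0,-L*a]
for i in range(16):
    f=RF.inv().apply(env.read_state()["force"]);n=-f@u
    if n>14: break
    t=t+u*min(1,max(.15,(15-n)*.06)); env.move_l(P(t[0],0,t[2]),rate=6); env.hold(.1)
    s=env.read_state();print(RF.inv().apply(s["force"]),FR(s["tool_pos"])+[L*a,0,-L*a],t)
rep("end")
snap("side","side4");snap("scene","scene4");im,K=snap("wrist","wf")
a1=cv2.imread("pics/side4.png")[170:330,270:470];cv2.imwrite("pics/f.png",np.hstack([cv2.resize(a1,(400,320)),cv2.resize(im,(400,320))]))
```

```text
True
touch 27.49 tcpF [-111.83    0.05   79.54] fF [-1.81 -0.35  3.56] w 60.0 g 2.1
[-8.68 -0.06 10.66] [-55.16   0.04  22.96] [-54.79   0.05  22.49]
[-9.83 -0.81 12.74] [-55.15   0.05  22.95] [-54.68   0.05  22.39]
end 28.26 tcpF [-111.72    0.05   79.51] fF [-9.83 -0.81 12.74] w 60.1 g 7.9
```

View pics/f.png

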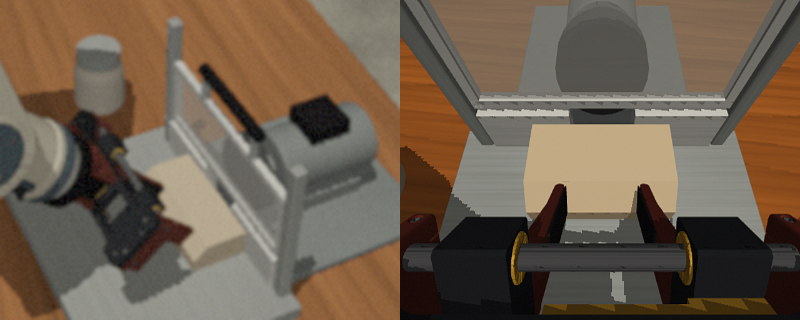

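The left picture shows the tile against both jaws, the screen down and the two fingers on the bevel. In the wrist view (right) the tile's far edge runs level from x≈531 to 669, right under the rail and symmetric about the opening at 570–635. One numeric check of centring and force stability before handing in.

Run:
```python
from h import *
env.hold(.8);s=rep("held")
im=cv2.imread("pics/wf.png");K=cam("wrist",s)
for y in(-65,65):print("pred far corner",y,proj(K,W(0,y,32)))
for y in(-30,30):print("pred jaw inner top",y,proj(K,W(0,y,42)))
r=im.astype(int);m=((r[...,2]-r[...,0])>25)&(r[...,2]<r[...,1]*1.4)&(r[...,2]>140)
for v in(160,165,170,180,200):
    x=np.where(m[v,180:460])[0]+180;x=x[:] 
    run=max(np.split(x,np.where(np.diff(x)>3)[0]+1),key=len);print(v,run[0],run[-1],[FR(onz(K,(q,v),52))[:2] for q in(run[0],run[-1])])
u0=proj(K,W(0,0,42));v=int(u0[1]);print(v)
for vv in(v,v+4):print(vv,im[vv,255:390].mean(1).astype(int).tolist())
```

```text
held 29.21 tcpF [-111.71    0.06   79.51] fF [-9.99 -0.09 12.82] w 59.6 g 7.9
pred far corner -65 [430.22 155.12]
pred far corner 65 [212.42 155.35]
pred jaw inner top -30 [373.84 144.7 ]
pred jaw inner top 30 [268.65 144.8 ]
160 211 431 [array([-3.39, 65.3 ]), array([ -3.55, -64.9 ])]
165 209 432 [array([-6.97, 65.88]), array([ -7.14, -64.91])]
170 209 433 [array([-10.49,  65.3 ]), array([-10.65, -64.92])]
180 206 435 [array([-17.35,  65.87]), array([-17.51, -64.94])]
200 202 439 [array([-30.37,  65.85]), array([-30.52, -64.99])]
144
144 [200, 200, 199, 200, 201, 198, 197, 198, 197, 197, 197, 197, 199, 200, 196, 97, 67, 73, 75, 63, 61, 65, 57, 58, 56, 56, 55, 56, 55, 58, 55, 58, 56, 54, 56, 57, 57, 59, 56, 57, 58, 54, 55, 54, 54, 56, 55, 57, 57, 56, 57, 57, 58, 57, 59, 59, 56, 58, 59, 58, 59, 55, 59, 58, 58, 57, 54, 56, 56, 56, 58, 58, 57, 57, 59, 59, 61, 59, 59, 60, 60, 58, 58, 59, 60, 58, 58, 57, 59, 57, 58, 56, 56, 59, 56, 57, 59, 58, 59, 57, 60, 57, 59, 58, 59, 57, 58, 58, 58, 59, 58, 56, 57, 57, 60, 62, 62, 63, 61, 63, 48, 126, 186, 197, 195, 194, 196, 196, 198, 198, 198, 199, 197, 198, 200]
148 [112, 104, 105, 107, 107, 84, 77, 107, 110, 110, 106, 108, 108, 108, 108, 109, 75, 72, 72, 78, 77, 64, 61, 58, 53, 56, 56, 57, 55, 57, 54, 59, 58, 57, 55, 57, 59, 60, 57, 54, 55, 55, 56, 53, 56, 57, 55, 56, 57, 54, 57, 57, 56, 57, 57, 58, 57, 57, 57, 59, 56, 58, 58, 57, 58, 58, 56, 58, 57, 57, 56, 55, 58, 57, 59, 58, 57, 58, 57, 57, 59, 58, 57, 57, 59, 57, 55, 55, 58, 56, 59, 60, 59, 59, 57, 58, 59, 60, 57, 60, 60, 59, 57, 60, 58, 60, 58, 59, 58, 57, 58, 58, 58, 56, 62, 62, 63, 64, 64, 61, 78, 99, 112, 111, 110, 112, 110, 110, 112, 111, 112, 112, 114, 107, 108]
```

The force holds steady at 16 N. In the same image the tile's middle is at column 321 and the opening's middle at 322.9, so the tile sits about 1.1 mm towards +y. I'll nudge it across while holding the push.

```bash
cat >> h.py <<'E'
def centre(f):
    im,K=snap("wrist",f);r=im.astype(int);m=((r[...,2]-r[...,0])>25)&(r[...,2]<r[...,1]*1.4)&(r[...,2]>140)
    k=[]
    for v in range(160,172):
        x=np.where(m[v,180:460])[0]+180;run=max(np.split(x,np.where(np.diff(x)>3)[0]+1),key=len);k.append((run[0]+run[-1])/2)
    g=im[144].mean(1);x=np.where(g[255:390]<110)[0]+255
    print("tile mid",np.mean(k),"gap mid",(x[0]+x[-1])/2)
E
python3 - <<'E'
from h import *
centre("c0")
t=np.array([-54.68,.05,22.39])
for y in(-.5,-1.1,-1.6):
    env.move_l(P(t[0],y,t[2]),rate=5);env.hold(.2);rep(y);centre(f"c{-y}")
E
```

```text
tile mid 320.7916666666667 gap mid 322.5
-0.5 29.71 tcpF [-111.73   -0.06   79.48] fF [-9.56  2.21 12.47] w 60.2 g 7.7
tile mid 320.875 gap mid 322.5
-1.1 30.23 tcpF [-111.79   -0.19   79.48] fF [-9.18  3.51 11.8 ] w 60.0 g 7.5
tile mid 320.7916666666667 gap mid 322.5
-1.6 30.73 tcpF [-111.8    -0.35   79.46] fF [-7.92  5.27 12.1 ] w 59.8 g 7.4
tile mid 320.75 gap mid 322.5
```

Run:
```python
from h import *
t=np.array([-54.68,.05,22.39])
for y in(-2.2,-2.8,-3.4,-4):
    env.move_l(P(t[0],y,t[2]),rate=5);env.hold(.2);s=rep(y);centre(f"d{-y}")
    if FR(s["tool_pos"])[1]<-1.1:break
```

```text
-2.2 31.24 tcpF [-111.86   -0.58   79.46] fF [-8.79  7.57 12.47] w 60.0 g 7.5
tile mid 320.7083333333333 gap mid 322.5
-2.8 31.76 tcpF [-111.94   -1.     79.44] fF [-8.33  8.59 12.48] w 59.7 g 7.7
tile mid 320.625 gap mid 322.0
-3.4 32.27 tcpF [-111.93   -1.53   79.44] fF [-9.04  9.29 14.3 ] w 59.8 g 7.7
tile mid 320.625 gap mid 321.0
```

The tile slid with the fingers and is now centred to about 0.3 mm. I'll take off the sideways load, trim the push, confirm and hand in.

Run:
```python
from h import *
u=np.array([a,0,-a]);t=np.array([-54.68,-1.4,22.39])
env.move_l(P(*t),rate=5);env.hold(.3);s=rep("relaxed");centre("e1")
for i in range(6):
    n=-RF.inv().apply(env.read_state()["force"])@u
    if 14<n<16.2:break
    t=t+u*np.clip((15-n)*.05,-.2,.2);env.move_l(P(*t),rate=5);env.hold(.2)
env.hold(.5);s=rep("final");print(-RF.inv().apply(s["force"])@u);centre("e2")
im,K=snap("side","side5");h=handle(im,(366,185,415,255));print("handle px",h[0])
print(env.sign_off())
```

```text
relaxed 33.17 tcpF [-111.78   -1.09   79.45] fF [-8.2   1.7  12.21] w 59.9 g 7.7
tile mid 320.7083333333333 gap mid 320.5
final 33.73 tcpF [-111.79   -1.11   79.45] fF [-8.92  0.43 12.45] w 59.8 g 7.7
15.112806735539655
tile mid 320.75 gap mid 320.5
handle px [386.12 221.88]
the job is handed in; nothing more can be done
None
```

I pulled the screen fully down first, then brought the tile flush to the fence, centred to about 0.3 mm by the wrist camera. The fingers are holding it there with a slanting push of about 15 N, and I handed the job in at about 34 s.

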